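# Set the length stop on the workshop rail to the index and lock it

### The arm

A 6-joint arm with a two-finger parallel gripper is mounted at the origin on the work surface. World frame = base frame: x ahead of the robot, y to its left, z up, the work surface at z = 0. Lengths are in m, angles in rad, forces in N, time in s.
With the tool pointing down it reaches from about 0.35 to 0.975 m from the base axis. Payload 4.9 kg.
Tool frame: the origin (TCP) lies midway between the tips of the shut fingers; the grasp point (between the pads) lies 19 mm behind it (manip.pinch_z is the distance from the TCP to the grasp point, in m); z points along the fingers, y is the direction in which the jaws open and shut (so a half turn about z gives the same grasp; the last joint's range is limited). The gripper opens to 85 mm and grips with 20 to 120 N. Pads are 22 mm wide; open, the fingers measure 114 mm over their backs; the gripper's body (76 mm by 85 mm) begins 54 mm behind the grasp point. The pads swing forward as they close: fully open they stand 13 mm farther back than shut.
Start: joints at [-1.278, 0.053, 1.613, -0, 1.476, -0.119], TCP at [0.25, -0.573, 0.203] pointing down, gripper open.
Joint ranges: [-3.01, 3.01], [-1.01, 2.22], [0.06, 2.58], [-1.02, 4.17], [0.09, 2.62], [-3.14, 3.14]. Speed limits (rad/s): [2.57, 2.57, 3.14, 3.14, 3.14, 3.14].

### API

Orientations are given as a unit quaternion [w, x, y, z].
In Python, from plant import manip gives the robot as it stands.
- The arm moves only by the tool drive_tool, never from a script. Its argument "commands" is text: rows parted by semicolons, each of 5 numbers parted by spaces: the finger opening in mm, from 0 to 85.4, then the shift along the tool's x, y, z in units of 30 mm (1.0 is 30 mm), then the turn about the tool's z in degrees. A call has exactly 8 rows; each row shifts and turns the commanded pose from where the row before left it, along the tool's axes as they then stand; what a row does not reach is not made up. A row lasts 1/8 s, in which the tool goes at most 62.5 mm and 10.7 degrees, less where a joint would pass 70% of its speed; a pose out of reach is approached as far as the arm can. A call is refused whole if a number of a shift passes 1 or a number of a turn 10.7, either way. A call with a gripper value outside its range is refused whole. The fingers move at their own pace and stop on an object; the grip force is fixed at half the most. Time passes only in rows, so rows that do not move let the fingers close, or fill a call up. It gives the time, the measured TCP pose, the force and the opening at its end, in the units of the state.
- manip.state(): the state, without advancing time (a new reading comes with each control period).
- manip.grab_frame(name): name is "scene" or "top"; returns the picture (384x512x3 uint8, red, green, blue); there is no depth.
- manip.camera_params(name): a dict with "fx", "fy", "cx", "cy" (pixels), "distortion" ([k1, k2, p1, p2, k3] as OpenCV has them; the pictures are not rectified), "xyz" and "orientation" of the camera in the world. Camera axes: x right, y down, z forward; pixel columns grow to the right and rows downward; lengths in m; the calibration is good to about 2 mm. A picture is of the moment at which its call begins. camera_params takes no time and is no camera call.
- manip.job_done(): hands the job in, once; it reports no verdict.
The state is a dict: "time": time; "joint_pos": joint angles; "joint_vel": joint speeds; "joint_efforts": joint torques, N m; "tool_pos": TCP position; "tool_rot": TCP orientation; "contact_force": force on the tool from outside, world axes, zero at the start; "ft_torque": the same for the moment, N m; "gripper_width": opening from 0.0 (shut) to 1.0 (fully open).
Only numpy, scipy, OpenCV 4.12 (cv2) and the standard library are available. Lean on these libraries where they do the work, as an engineer would, in place of code of your own. Each camera call takes 0.05 s, during which the arm holds its last target. There are 200 camera calls.

### The job

Set the length stop on the rail for the next batch: swing its clamp lever to slacken it, slide the carriage along until its pointer lines up with the tip of the fixed index post, then swing the lever back slowly until the clamp is firmly tight: stop when it takes a pull of about 12 N at the grip, and never force it. The carriage must still be on the index when you let go; leave the tools and stock on the bench where they lie.

Things in the scene. Friction and masses are not known exactly. Their poses are not given: they have to be found in the camera images.
- rail: Length-stop rail fixed to the bench: aluminium bar 50 wide, 480 long, top 40 high, on a dark base plate 115 wide, 500 long, 8 thick. Origin on the bench under the bar's middle; its y axis runs along the bar, z up. Fixed.
- carriage: Grey saddle on the rail, 66 across it, 125 along it, top at 70. Origin at bench level right below the clamp lever's axis; axes parallel to the rail's. It slides only along the rail's y, over 310 mm; unclamped it takes about 9 N to move and stays where it is left; tightly clamped it does not slide.
- pointer (a point): Tip of the carriage's steel pointer, on its +x side, 57.5 above the bench, at (48, 0, 57.5) in the carriage's frame. It is level along the rail with the lever's axis.
- stop_top (a point): Middle of the top edge of the carriage's upright steel stop plate: 14 thick along the rail, 50 wide across it, from 70 to 125 above the bench, its centre 75 toward +y of the lever's axis. The handiest place to grasp and slide the carriage.
- lever_grip (a point): Centre of the top of the lever's black upright round grip: 20 diameter, from 76 to 138 above the bench, 85 from the lever's axis. A 12 mm bar at 82 above the bench joins it to the hub on the axis (34 diameter, top at 91).
- lever (a joint): Clamp lever angle, rad, about the upright axis through the carriage's origin: 0 fully slack, end stop at 2.7; it grows, and tightens, clockwise seen from above. At angle q the grip lies from the axis in the direction -(1.047 + q) rad from the carriage's x axis (counter-clockwise positive). Starts at 1.3 to 1.95, tight or barely so; slack below 0.5; stays where it is left.
- index: Dark steel index post on the base plate, +x side of the rail, 16 x 18, 62 high, fixed; where it stands along the rail varies. Origin at bench level on the rail's centre line, level along the rail with its tip; axes parallel to the rail's.
- index_tip (a point): Tip of the index post's knife edge, pointing to the rail (-x), at (52, 0, 57.5) in the index's frame: the mark. Aligned, the pointer's tip faces it across a 4 mm gap. It lies 60 to 250 mm toward +y of the pointer at the start.
- strip: Thin steel strip hidden in the rail, never handled; the lever's cam presses a pad onto it. It bites at a lever angle of 0.6 to 1.8, different each time (play): only the pull tells. Slack, the lever's own friction takes 2 to 8 N at the grip; past the bite the pull rises by about 15 N per rad; 10.5 N (held still) is just tight, 12 N right, over 13.5 N forced. Released, it may ease back 0.2 rad.
- hammer: Hammer lying on the bench, 260 long. Bystander.
- tube: Offcut of 40 mm square steel tube, 160 long, lying on the bench. Bystander.
- can: Steel can, 70 diameter, 100 high, standing. Bystander.
- wrench: Wrench lying on the bench, 200 long. Bystander.

How it is judged:
By the outcome, as a careful person would: the job done as asked, in the order asked, and still so for the second after the job is handed in, with the robot touching nothing.
It also fails if it takes over 72 s, if anything falls off the work surface, if the arm or the gripper's body presses on something with over 40 N, if the wrist force passes 120 N, or if a joint passes its speed limit or range.

## Working session

There is one attempt and no reset: what is moved stays moved. The work goes in short steps, Python scripts to look and compute and a tool call to move; the robot and the scene stay as the last step left them, time stands still between calls to the robot, and variables do not carry over. Pictures are saved under pics/ and viewed, about 8 in all and at most 12, crops included, and the job is handed in when it is done.

Besides the shell and the picture viewer there is one more tool, called by a JSON object that holds its "op" and its "data". drive_tool: Moves the arm, as the interface text tells. Its arguments: {"type":"object","properties":{"commands":{"type":"string"}},"required":["commands"]}

```bash
mkdir -p pics; ls
python3 - <<'E'
from plant import manip
import cv2
for n in("scene","top"):
    im=manip.grab_frame(n); cv2.imwrite(f"pics/{n}0.png",im[:,:,::-1]); print(manip.camera_params(n))
print(manip.state(), manip.pinch_z)
a=cv2.imread("pics/top0.png");cv2.imwrite("pics/top0b.png",cv2.resize(a,(800,600),interpolation=cv2.INTER_CUBIC))
a=cv2.imread("pics/scene0.png");cv2.imwrite("pics/scene0b.png",cv2.resize(a,(800,600),interpolation=cv2.INTER_CUBIC))
E
```

```text
pics
{'fx': 368.3486159280682, 'fy': 368.3486159280682, 'cx': 259.32447661597644, 'cy': 193.12734616178994, 'distortion': array([-0.02657494,  0.        ,  0.        ,  0.        ,  0.        ]), 'xyz': array([1.2860907 , 0.22043541, 0.82084273]), 'orientation': array([-0.22420633,  0.5256558 ,  0.75749823, -0.31561676])}
{'fx': 436.5882354123207, 'fy': 436.5882354123207, 'cx': 258.97066218420247, 'cy': 190.9582540147956, 'distortion': array([-0.14276322,  0.        ,  0.        ,  0.        ,  0.        ]), 'xyz': array([ 0.54542282, -0.00788696,  1.6411377 ]), 'orientation': array([-0.01143846,  0.70831383, -0.705529  ,  0.01973602])}
{'time': 0.1, 'joint_pos': array([-1.27802107e+00,  5.33332752e-02,  1.61418353e+00,  1.79638776e-05,
        1.47598844e+00, -1.18964522e-01]), 'joint_vel': array([-0.00139016, -0.00025574, -0.00239707, -0.00110005,  0.00294547,
       -0.00103367]), 'joint_efforts': array([-3.07595274e-04, -3.94901991e+01, -3.71365070e+01, -7.62695345e-05,
        3.89679961e-03, -5.79224519e-06]), 'tool_pos': array([ 0.24997187, -0.57215248,  0.20204366]), 'tool_rot': array([-9.53463667e-04,  9.78883261e-01,  2.04417825e-01, -7.40956940e-05]), 'contact_force': array([-0.72149967,  0.36256333,  0.22023648]), 'ft_torque': array([-0.02507767,  0.00170023, -0.03111529]), 'gripper_width': 1.0024886951504057} 0.0187
```

View pics/top0b.png

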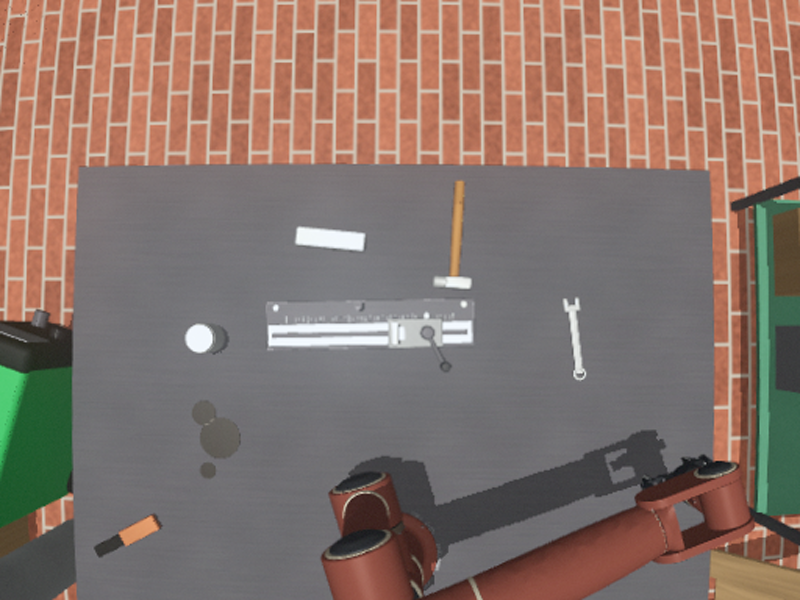

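View pics/scene0b.png

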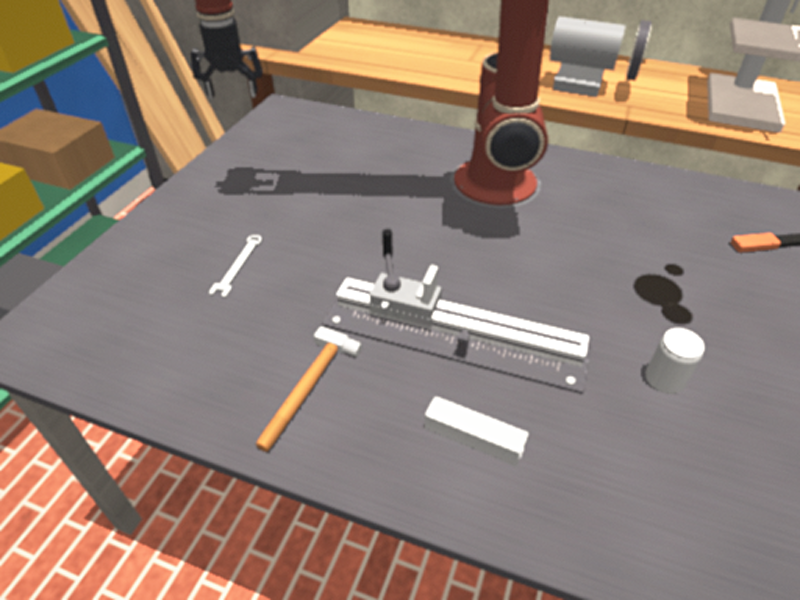

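```bash
cat > h.py <<'E'
import numpy as np, cv2
from scipy.spatial.transform import Rotation as R
from plant import manip
def cam(n):
    p=manip.camera_params(n); q=p["orientation"]
    K=np.array([[p["fx"],0,p["cx"]],[0,p["fy"],p["cy"]],[0,0,1]])
    return K,p["distortion"],p["xyz"],R.from_quat(np.r_[q[1:],q[0]]).as_matrix()
def back(n,uv,z):
    K,d,c,M=cam(n); u=cv2.undistortPoints(np.array(uv,float).reshape(-1,1,2),K,d).reshape(-1,2)
    r=np.c_[u,np.ones(len(u))]@M.T; return c+r*((np.broadcast_to(z,len(u))-c[2])/r[:,2])[:,None]
def proj(n,P):
    K,d,c,M=cam(n); return cv2.projectPoints(np.array(P,float).reshape(-1,1,3),cv2.Rodrigues(M.T)[0],-M.T@c,K,d)[0].reshape(-1,2)
def crop(src,x0,y0,w,h,s,out):
    im=src if not isinstance(src,str) else cv2.imread(src)
    cv2.imwrite(out,cv2.resize(im[y0:y0+h,x0:x0+w],None,fx=s,fy=s,interpolation=cv2.INTER_NEAREST))
E
python3 - <<'E'
from h import *
crop("pics/top0.png",165,186,145,60,5.5,"pics/tc0.png")
crop("pics/scene0.png",205,140,180,115,4.4,"pics/sc0.png")
z=lambda l:np.array(l)/1.5625
print(back("top",z([(268,302),(473,300),(473,346),(267,349)]),.008).round(4))
print(back("top",z([(428,331),(446,367),(361,306)]),[.091,.138,.062]).round(4))
print(back("scene",z([(391,283),(388,233)]),[.091,.138]).round(4))
E
```

```text
[[ 0.6074  0.3016  0.008 ]
 [ 0.6143 -0.1912  0.008 ]
 [ 0.5039 -0.1912  0.008 ]
 [ 0.4946  0.3029  0.008 ]]
[[ 0.5399 -0.0793  0.091 ]
 [ 0.4609 -0.117   0.138 ]
 [ 0.597   0.0747  0.062 ]]
[[ 0.5486 -0.0745  0.091 ]
 [ 0.4653 -0.1127  0.138 ]]
```

View pics/tc0.png

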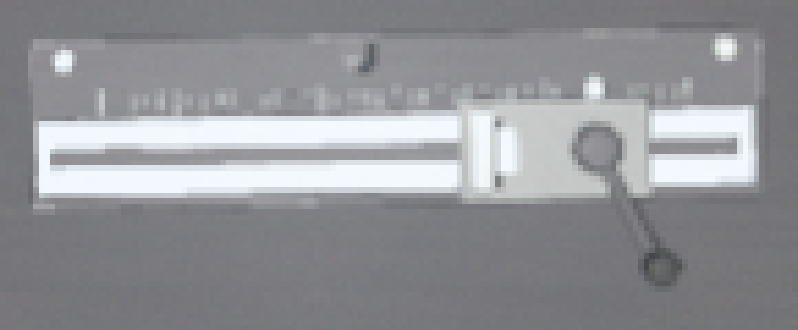

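View pics/sc0.png

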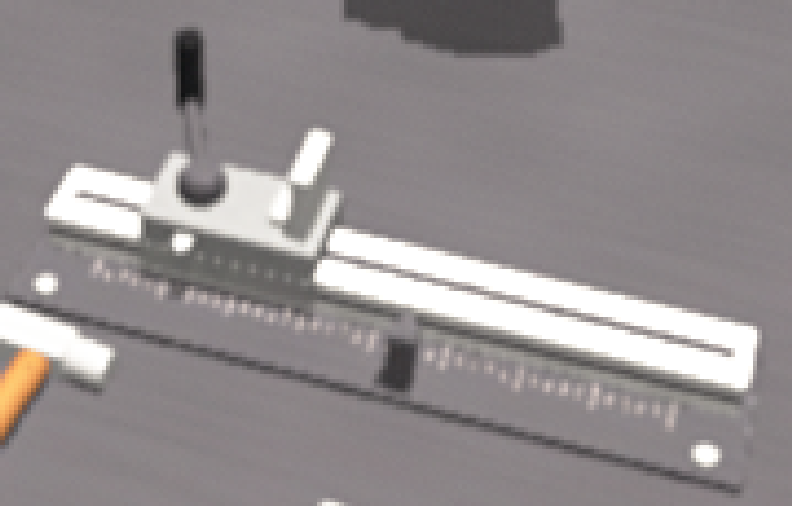

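```bash
cat > fit.py <<'E'
from h import *
from scipy.optimize import least_squares
T=lambda l:(np.array(l,float)+.5)/5.5+[165,186]-.5
S=lambda l:(np.array(l,float)+.5)/4.4+[205,140]-.5
def model(p,pts):
    x,y,a,s,q=p[:5]; c,sn=np.cos(a),np.sin(a); out=[]
    for k,P in pts:
        P=np.array(P,float)
        if k=='c': P=P+[0,s,0]
        if k=='g': P=np.array([.085*np.cos(1.047+q),s-.085*np.sin(1.047+q),P[2]])
        if k=='i': P=P+[0,p[5],0]
        out.append([x+c*P[0]-sn*P[1],y+sn*P[0]+c*P[1],P[2]])
    return np.array(out)
E
python3 - <<'E'
from fit import *
b=[('r',(sx*.025,sy*.24,.04)) for sx,sy in((-1,-1),(1,-1),(-1,1),(1,1))]
hub=('c',(0,0,.091));grip=('g',(0,0,.138));ptr=('c',(.048,0,.0575))
st=('c',(0,.075,.125))
tp=b+[hub,grip,ptr,st]; tu=T([(754,186),(754,107),(38,197),(38,122),(597,150),(661,266),(594,84),(482,150)])
sp=[b[0],b[1],b[2],hub,grip,ptr]; su=S([(80,164),(47,203),(759,326),(201,180),(188,34),(182,243)])
def res(p,full=False):
    r1=proj("top",model(p,tp))-tu+p[6:8]; r2=proj("scene",model(p,sp))-su+p[8:10]
    return (r1,r2) if full else np.r_[r1.ravel(),r2.ravel(),p[6:10]*.5]
f=least_squares(res,[.54,.055,.02,-.13,1.6,.02,0,0,0,0],loss='soft_l1')
print(f.x.round(4)); [print(r.round(2)) for r in res(f.x,True)]
np.save("p.npy",f.x); p=f.x
# index along-rail: back-project
x,y,a=p[:3]
def rail(P): d=P[:,:2]-[x,y]; return np.c_[np.cos(a)*d[:,0]+np.sin(a)*d[:,1],-np.sin(a)*d[:,0]+np.cos(a)*d[:,1]]
print("idx top",rail(back("top",T([(360,57),(365,45),(365,70),(352,70)])+p[6:8]*-1,.062)))
print("idx scene top",rail(back("scene",S([(402,335),(405,322),(387,335),(417,338)])-p[8:10],.062)))
print(back("top",T([(370,57)]),.062), model(p,[hub,grip,ptr,st]).round(4))
for im,n,P in(("top","top",(165,186,5.5)),("scene","scene",(205,140,4.4))):
    pass
E
```

```text
[ 0.5324  0.0562  0.0227 -0.133   1.6208  0.9295  0.0512 -0.2404  0.0469
 -0.9364]
[[ 0.18 -0.43]
 [-0.12  0.32]
 [-0.24 -0.04]
 [-0.42 -0.01]
 [ 0.11 -0.02]
 [ 0.77  0.74]
 [-0.02 -1.31]
 [-0.15  0.46]]
[[-0.6  -0.3 ]
 [ 0.49  1.13]
 [-0.65  0.29]
 [ 0.91 -3.33]
 [ 0.2  -0.36]
 [-0.27  1.22]]
idx top [[0.06378327 0.02080366]
 [0.07162151 0.01738387]
 [0.05516907 0.01765391]
 [0.05532623 0.02620796]]
idx scene top [[0.07799566 0.02664518]
 [0.06666361 0.02558451]
 [0.08112789 0.01773743]
 [0.07731475 0.03619338]]
[[0.59662593 0.07172729 0.062     ]] [[ 0.5355 -0.0767  0.091 ]
 [ 0.4607 -0.1172  0.138 ]
 [ 0.5834 -0.0757  0.0575]
 [ 0.5337 -0.0018  0.125 ]]
```

{"op": "drive_tool", "data": {"commands": "60 0.78 -0.69 0 -0.6;60 0.78 -0.69 0 -0.6;60 0.78 -0.69 0 -0.6;60 0.78 -0.69 0 -0.6;60 0.78 -0.69 0 -0.6;60 0.78 -0.69 0 -0.6;60 0.78 -0.69 0 -0.6;60 0.78 -0.69 0 -0.6"}}

```text
time: 1.1
tool_pos: [0.3471, -0.3412, 0.2026]
tool_rot: [-0.0, 0.969, 0.245, -0.0]
contact_force: [-0.3, 1.2, -0.5]
gripper_width: 0.696
```

```bash
cat > st.py <<'E'
from fit import *
import sys
s=manip.state(); p=np.load("p.npy"); w,x,y,z=s["tool_rot"]
M=R.from_quat([x,y,z,w]).as_matrix(); th=np.degrees(np.arctan2(M[1,0],M[0,0]))
print("t",round(s["time"],2),"tcp",s["tool_pos"].round(4),"th",th.round(2),"F",s["contact_force"].round(2),"M",s["ft_torque"].round(3),"w",round(s["gripper_width"]*85.4,1),"j",s["joint_pos"].round(2))
if len(sys.argv)>3:
    t=np.array(sys.argv[1:4],float); d=(t-s["tool_pos"])@M/.03
    print("need units x y z",d.round(2), "turn", round(th-float(sys.argv[4]),1) if len(sys.argv)>4 else "")
E
python3 st.py .461 -.117 .2 28.4
```

```text
t 1.1 tcp [ 0.3471 -0.3412  0.2026] th 28.41 F [-0.35  1.2  -0.46] M [-0.002  0.013 -0.001] w 59.4 j [-0.93 -0.29  1.93  0.    1.5   0.15]
need units x y z [ 6.89 -4.77  0.09] turn 0.0
```

{"op": "drive_tool", "data": {"commands": "60 0.95 -0.66 0 0;60 0.95 -0.66 0 0;60 0.95 -0.66 0 0;60 0.95 -0.66 0 0;60 0.95 -0.66 0 0;60 0.95 -0.66 0 0;60 0.6 -0.4 0 0;60 0 0 0 0"}}

```text
time: 2.1
tool_pos: [0.4511, -0.1364, 0.2027]
tool_rot: [-0.0, 0.969, 0.247, -0.0]
contact_force: [-0.8, -0.3, -0.7]
gripper_width: 0.7
```

```bash
python3 st.py .461 -.117 .2 28.4
python3 - <<'E'
from h import *
a=manip.grab_frame("scene")[:,:,::-1]; a=a[95:235,195:345]; b=manip.grab_frame("top")[:,:,::-1][150:290,200:350]
cv2.imwrite("pics/c1.png",cv2.resize(np.hstack([a,b]),None,fx=2.66,fy=2.66,interpolation=cv2.INTER_CUBIC))
E
```

```text
t 2.1 tcp [ 0.4511 -0.1364  0.2027] th 28.54 F [-0.75 -0.26 -0.68] M [0.002 0.    0.004] w 59.8 j [-0.45 -0.33  1.96 -0.    1.51  0.62]
need units x y z [ 0.6  -0.41  0.09] turn 0.1
```

View pics/c1.png

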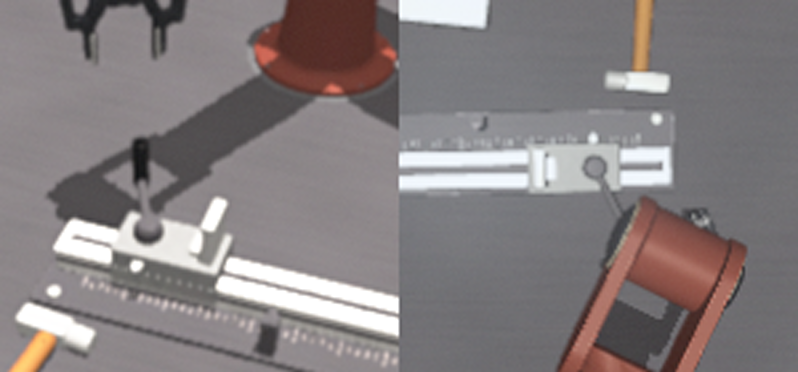

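{"op": "drive_tool", "data": {"commands": "60 0.6 -0.4 0 0;60 0 0 0.5 0;60 0 0 0.5 0;60 0 0 0.5 0;60 0 0 0.5 0;60 0 0 0.5 0;60 0 0 0.5 0;60 0 0 0.45 0"}}

```text
time: 3.2
tool_pos: [0.4611, -0.1183, 0.0986]
tool_rot: [-0.0, 0.969, 0.245, -0.0]
contact_force: [0.3, -0.4, -0.9]
gripper_width: 0.701
```

```bash
python3 st.py .461 -.117 .098 28.4
python3 - <<'E'
from h import *
a=manip.grab_frame("scene")[:,:,::-1]; a=a[125:215,215:335]
cv2.imwrite("pics/c2.png",cv2.resize(a,None,fx=5,fy=5,interpolation=cv2.INTER_CUBIC))
E
```

```text
t 3.2 tcp [ 0.4611 -0.1183  0.0986] th 28.4 F [ 0.28 -0.44 -0.91] M [-0.034 -0.003 -0.077] w 59.9 j [-0.41 -0.23  2.05 -0.    1.31  0.67]
need units x y z [ 0.02 -0.04  0.02] turn 0.0
```

View pics/c2.png

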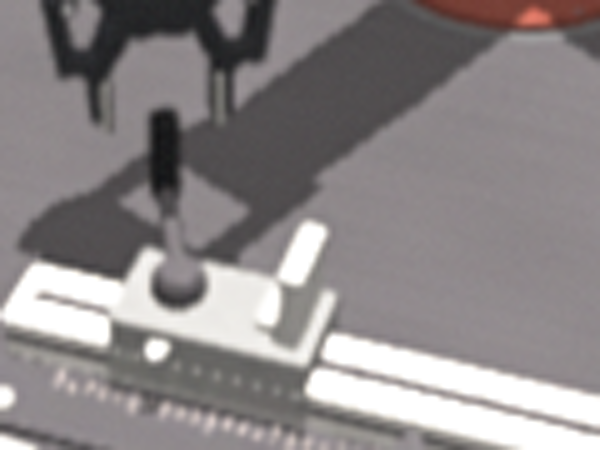

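Run:
```python
from h import *
s=manip.state();t=s["tool_pos"];th=np.radians(28.4);y=np.array([np.sin(th),-np.cos(th),0])
P=[t,t+.03*y+[0,0,.007],t-.03*y+[0,0,.007],(.461,-.117,.138),(.461,-.117,.076)]
print((proj("scene",P)-[215,125])*5)
```

```text
[[163.12972736 166.79611658]
 [114.66575335 162.0031437 ]
 [211.00714406 153.97477414]
 [162.66631716 114.93706254]
 [164.08928679 193.76806901]]
```

Run:
```python
from h import *
a=manip.grab_frame("scene")[:,:,::-1]; a=a[125:215,215:335]
a=cv2.resize(a,None,fx=5,fy=5,interpolation=cv2.INTER_CUBIC)
b=cv2.imread("pics/c2.png"); print(np.abs(a.astype(int)-b).mean(), (np.abs(a.astype(int)-b).max(2)>60).sum(), manip.state()["tool_pos"])
th=np.radians(28.5);y=np.array([np.sin(th),-np.cos(th),0]);t=np.array([.4511,-.1364,.2027])
print((proj("scene",[t,t+.03*y+[0,0,.007],t-.03*y+[0,0,.007]])-[195,95])*2.66)
```

```text
1.2125432098765432 0 [ 0.45996554 -0.11780108  0.0975301 ]
[[125.84992004  85.13052998]
 [ 98.45054345  81.8422642 ]
 [152.78347568  77.75425712]]
```

{"op": "drive_tool", "data": {"commands": "25 0 0 0 0;25 0 0 0 0;25 0 0 0 0;25 0 0 0 0;25 0 0 0 0;25 0 0 0 0;25 0 0 0 0;25 0 0 0 0"}}

```text
time: 4.3
tool_pos: [0.4612, -0.1184, 0.0997]
tool_rot: [-0.0, 0.969, 0.245, -0.0]
contact_force: [-0.5, -0.2, -0.6]
gripper_width: 0.296
```

```bash
python3 st.py
python3 - <<'E'
from h import *
a=manip.grab_frame("scene")[:,:,::-1]; a=a[95:215,215:335]
cv2.imwrite("pics/c3.png",cv2.resize(a,None,fx=5,fy=5,interpolation=cv2.INTER_CUBIC))
E
```

```text
t 4.3 tcp [ 0.4612 -0.1184  0.0997] th 28.39 F [-0.47 -0.21 -0.56] M [-0.038  0.029  0.018] w 25.3 j [-0.41 -0.23  2.05 -0.    1.32  0.67]
```

View pics/c3.png

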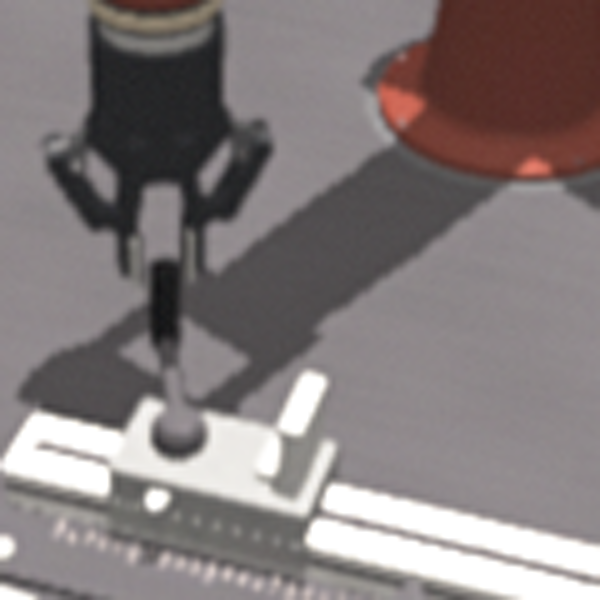

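{"op": "drive_tool", "data": {"commands": "25 0 0 0.5 0;25 0 0 0 0;25 0.01 0.27 0 -5.6;25 0.01 0.28 0 -5.6;25 0.015 0.28 0 -5.6;25 0.015 0.28 0 -5.6;25 0.015 0.28 0 -5.6;25 0 0 0 0"}}

```text
time: 5.35
tool_pos: [0.4872, -0.1483, 0.0831]
tool_rot: [-0.002, 0.881, 0.473, -0.002]
contact_force: [-4.6, 1.5, -1.5]
gripper_width: 0.292
```

```bash
cat >> st.py <<'E'
c=model(p,[('c',(0,0,.1))])[0]; d=s["tool_pos"]-c; r=np.hypot(d[0],d[1])
Rz=np.cross(d,s["contact_force"])[2]; f=(d[0]*s["contact_force"][1]-d[1]*s["contact_force"][0])/r
print("r",r.round(4),"q_tool",round(p[2]-1.047-np.arctan2(d[1],d[0]),3),"Ft(ccw+)",f.round(2),"Frad",(d[:2]@s["contact_force"][:2]/r).round(2),"Mz-tot/.085",((Rz+s["ft_torque"][2])/.085).round(2))
E
python3 st.py
python3 - <<'E'
from h import *
cv2.imwrite("pics/c4.png",cv2.resize(np.hstack([manip.grab_frame("scene")[95:215,205:345,::-1],manip.grab_frame("top")[160:280,200:340,::-1]]),None,fx=2.85,fy=2.85,interpolation=cv2.INTER_CUBIC))
E
```

```text
t 5.35 tcp [ 0.4872 -0.1483  0.0831] th 56.4 F [-4.63  1.47 -1.48] M [0.115 0.711 0.   ] w 25.0 j [-0.44 -0.12  1.98 -0.    1.28  0.15]
r 0.0863 q_tool 1.14 Ft(ccw+) -4.66 Frad 1.37 Mz-tot/.085 -4.74
```

{"op": "drive_tool", "data": {"commands": "25 0.02 0.31 0 -6.2;25 0.02 0.31 0 -6.2;25 0.017 0.31 0 -6.2;25 0.017 0.31 0 -6.2;25 0.017 0.31 0 -6.2;25 0.017 0.31 0 -6.2;25 0.017 0.31 0 -6.2;25 0.01 0.3 0 -6.2"}}

```text
time: 6.45
tool_pos: [0.5579, -0.1622, 0.0831]
tool_rot: [-0.001, 0.601, 0.799, -0.003]
contact_force: [-7.9, -7.6, -3.5]
gripper_width: 0.291
```

```bash
python3 st.py
python3 - <<'E'
from h import *
cv2.imwrite("pics/c5.png",cv2.resize(np.hstack([manip.grab_frame("scene")[95:215,205:345,::-1],manip.grab_frame("top")[160:280,200:340,::-1]]),None,fx=2.85,fy=2.85,interpolation=cv2.INTER_CUBIC))
E
```

```text
t 6.45 tcp [ 0.5579 -0.1622  0.0831] th 106.17 F [-7.86 -7.62 -3.52] M [-1.163  1.105  0.038] w 24.9 j [-0.41  0.06  1.82 -0.01  1.27 -0.69]
r 0.0884 q_tool 0.289 Ft(ccw+) -9.55 Frad 5.37 Mz-tot/.085 -9.48
```

View pics/c5.png

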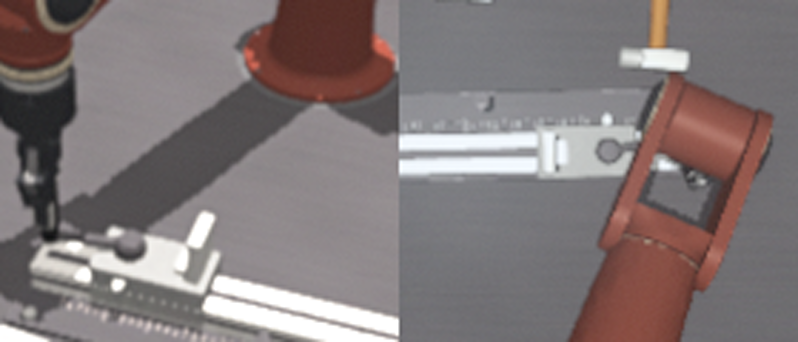

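{"op": "drive_tool", "data": {"commands": "60 0 -0.1 0 0;60 0 0 0 0;60 0 0 -0.9 0;60 0 0 -0.9 0;60 0 0 -0.9 0;60 0 0 0 -10.7;60 0 0 0 -10.7;60 0 0 0 -10.7"}}

```text
time: 7.55
tool_pos: [0.558, -0.1607, 0.1666]
tool_rot: [0.001, 0.355, 0.935, 0.0]
contact_force: [0.6, -0.5, -0.3]
gripper_width: 0.703
```

{"op": "drive_tool", "data": {"commands": "60 0 0 0 -10.7;60 0 0 0 -10.7;60 0 0 0 -10.7;60 0 0 0 -10.7;60 0.15 0.95 0 0;60 0.15 0.95 0 0;60 0.15 0.95 0 0;60 0.15 0.95 0 0"}}

```text
time: 8.55
tool_pos: [0.538, -0.046, 0.1665]
tool_rot: [0.001, -0.008, 1.0, 0.0]
contact_force: [0.8, 0.6, -0.2]
gripper_width: 0.702
```

```bash
python3 st.py .534 -.002 .165 181.3
python3 - <<'E'
from h import *
a=manip.grab_frame("scene")[:,:,::-1]; cv2.imwrite("pics/s6.png",a)
b=manip.grab_frame("top")[:,:,::-1]; cv2.imwrite("pics/t6.png",b)
E
```

```text
t 8.55 tcp [ 0.538  -0.046   0.1665] th -179.11 F [ 0.76  0.57 -0.17] M [-0.003 -0.051  0.039] w 60.0 j [-0.22 -0.13  1.85  0.    1.42 -1.81]
need units x y z [0.11 1.47 0.05] turn -360.4
r 0.0308 q_tool -2.512 Ft(ccw+) -0.71 Frad 0.63 Mz-tot/.085 0.2
```

{"op": "drive_tool", "data": {"commands": "60 0.05 0.75 0 -0.4;60 0.05 0.72 0 0;60 0 0 0.65 0;60 0 0 0.65 0;60 0 0 0.65 0;60 0 0 0.65 0;60 0 0 0 0;0 0 0 0 0"}}

```text
time: 9.65
tool_pos: [0.5342, -0.0033, 0.088]
tool_rot: [0.0, -0.011, 1.0, -0.0]
contact_force: [-0.4, 0.1, -0.2]
gripper_width: 0.505
```

{"op": "drive_tool", "data": {"commands": "0 0 0 0 0;0 0 0 0 0;0 0 0 0 0;0 0 0 0 0;0 0 0 0 0;0 0 0 0 0;0 0 0 0 0;0 0 0 0 0"}}

```text
time: 10.65
tool_pos: [0.5346, -0.0028, 0.089]
tool_rot: [0.001, -0.011, 1.0, 0.0]
contact_force: [-2.0, 0.7, 5.6]
gripper_width: 0.136
```

```bash
python3 st.py
python3 - <<'E'
from h import *
a=manip.grab_frame("scene")[:,:,::-1]; cv2.imwrite("pics/s7.png",a)
b=manip.grab_frame("top")[:,:,::-1]; cv2.imwrite("pics/t7.png",b)
E
```

```text
t 10.65 tcp [ 0.5346 -0.0028  0.089 ] th -178.7 F [-1.95  0.71  5.62] M [0.313 0.254 0.036] w 11.6 j [-0.14 -0.07  1.93  0.    1.28 -1.74]
r 0.0739 q_tool -2.607 Ft(ccw+) 1.94 Frad 0.73 Mz-tot/.085 2.11
```

{"op": "drive_tool", "data": {"commands": "0 0 0.4 0 0;0 0 0.6 0 0;0 0 0.7 0 0;0 0 0.7 0 0;0 0 0.7 0 0;0 0 0.7 0 0;0 0 0.6 0 0;0 0 0.2 0 0"}}

```text
time: 11.75
tool_pos: [0.5312, 0.1329, 0.0891]
tool_rot: [0.0, -0.012, 1.0, -0.003]
contact_force: [-3.2, -9.2, 7.7]
gripper_width: 0.137
```

```bash
python3 st.py
python3 - <<'E'
from h import *
a=manip.grab_frame("scene")[:,:,::-1]; cv2.imwrite("pics/s8.png",a)
b=manip.grab_frame("top")[:,:,::-1]; cv2.imwrite("pics/t8.png",b)
p=np.load("p.npy")
P=model(p,[('i',(.052,0-p[5]+.022,.0575))]); print(P,proj("scene",P),proj("top",P))
u=proj("scene",P)[0].round().astype(int); v=proj("top",P)[0].round().astype(int)
A=cv2.resize(a[u[1]-25:u[1]+25,u[0]-32:u[0]+32],None,fx=6.2,fy=10,interpolation=cv2.INTER_CUBIC)
A=cv2.resize(a[u[1]-30:u[1]+30,u[0]-20:u[0]+20],(400,600),interpolation=cv2.INTER_CUBIC)
B=cv2.resize(b[v[1]-30:v[1]+30,v[0]-20:v[0]+20],(400,600),interpolation=cv2.INTER_CUBIC)
cv2.imwrite("pics/c8.png",np.hstack([A,B])); print(u,v)
E
```

```text
t 11.75 tcp [0.5312 0.1329 0.0891] th -178.64 F [-3.21 -9.16  7.74] M [-1.511  0.44  -0.033] w 11.7 j [ 0.11 -0.03  1.9  -0.01  1.28 -1.48]
r 0.2097 q_tool -2.615 Ft(ccw+) 3.4 Frad -9.09 Mz-tot/.085 7.99Traceback (most recent call last):
  File "<stdin>", line 5, in <module>
NameError: name 'model' is not defined
```

```bash
cat > look.py <<'E'
from fit import *
import sys
n=sys.argv[1]
a=cv2.imread(f"pics/s{n}.png");b=cv2.imread(f"pics/t{n}.png")
p=np.load("p.npy")
P=model(p,[('r',(.052,.022,.0575))]); u=proj("scene",P)[0].round().astype(int)-[20,30]; v=proj("top",P)[0].round().astype(int)-[20,30]
g=lambda im,o:cv2.resize(im[o[1]:o[1]+60,o[0]:o[0]+40],(400,600),interpolation=cv2.INTER_CUBIC)
cv2.imwrite(f"pics/c{n}.png",np.hstack([g(a,u),g(b,v)])); print(P,u,v)
E
python3 look.py 8
```

```text
[[0.5839194  0.07941781 0.0575    ]] [277 181] [210 169]
```

View pics/c8.png

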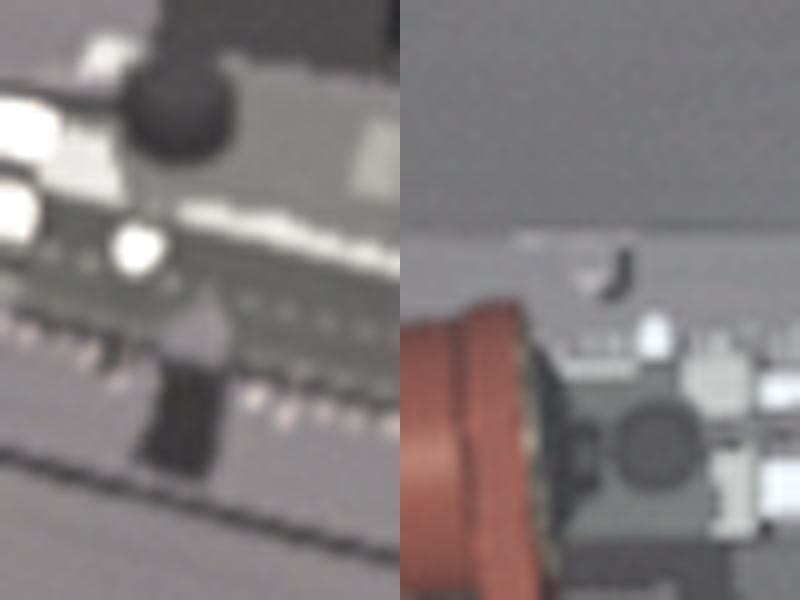

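```bash
cat > idx.py <<'E'
from fit import *
p=np.load("p.npy"); x,y,a=p[:3]
def rail(P): d=P[:,:2]-[x,y]; return np.c_[np.cos(a)*d[:,0]+np.sin(a)*d[:,1],-np.sin(a)*d[:,0]+np.cos(a)*d[:,1]].round(4)
S=lambda l:np.array(l)/10-.45+[277,181]-p[8:10]
Tt=lambda l:np.array(l)/10-.45+[210,169]-p[6:8]
E
python3 - <<'E'
from idx import *
print("idx apex z.0575/.062",rail(back("scene",S([(208,287),(208,287)]),[.0575,.062])), "tri base",rail(back("scene",S([(165,352),(230,360)]),.062)))
print("ptr",rail(back("scene",S([(138,248),(138,272)]),.0575)))
print("top idx",rail(back("top",Tt([(195,272),(178,290),(232,270)]),.06)),"ptr",rail(back("top",Tt([(255,318),(255,335)]),.0575)),"hub",rail(back("top",Tt([(258,445)]),.091)))
print("pred ptr from tcp", rail(manip.state()["tool_pos"][None])[0,1]-.075)
E
```

```text
idx apex z.0575/.062 [[0.0488 0.0232]
 [0.053  0.024 ]] tri base [[0.0807 0.019 ]
 [0.0776 0.0367]]
ptr [[0.0407 0.0004]
 [0.0498 0.0029]]
top idx [[0.0647 0.0245]
 [0.0582 0.0308]
 [0.0651 0.0111]] ptr [[0.0476 0.0032]
 [0.0415 0.0033]] hub [[0.0018 0.0014]]
pred ptr from tcp 0.0022000000000000075
```

{"op": "drive_tool", "data": {"commands": "0 0 0.2 0 0;0 0 0.2 0 0;0 0 0.2 0 0;0 0 0.1 0 0;0 0 0.02 0 0;0 0 0 0 0;0 0 0 0 0;0 0 0 0 0"}}

```text
time: 12.85
tool_pos: [0.5307, 0.1538, 0.089]
tool_rot: [0.0, -0.011, 1.0, -0.003]
contact_force: [-2.6, -8.1, 8.1]
gripper_width: 0.139
```

```bash
python3 st.py
python3 - <<'E'
from h import *
a=manip.grab_frame("scene")[:,:,::-1]; cv2.imwrite("pics/s9.png",a)
b=manip.grab_frame("top")[:,:,::-1]; cv2.imwrite("pics/t9.png",b)
from idx import *
print(rail(manip.state()["tool_pos"][None])[0,1]-.075)
E
python3 look.py 9
```

```text
t 12.85 tcp [0.5307 0.1538 0.089 ] th -178.7 F [-2.62 -8.08  8.09] M [-1.371  0.505  0.004] w 11.8 j [ 0.15 -0.02  1.88 -0.01  1.28 -1.44]
r 0.2306 q_tool -2.616 Ft(ccw+) 2.78 Frad -8.02 Mz-tot/.085 7.61
0.02260000000000001
[[0.5839194  0.07941781 0.0575    ]] [277 181] [210 169]
```

View pics/c9.png

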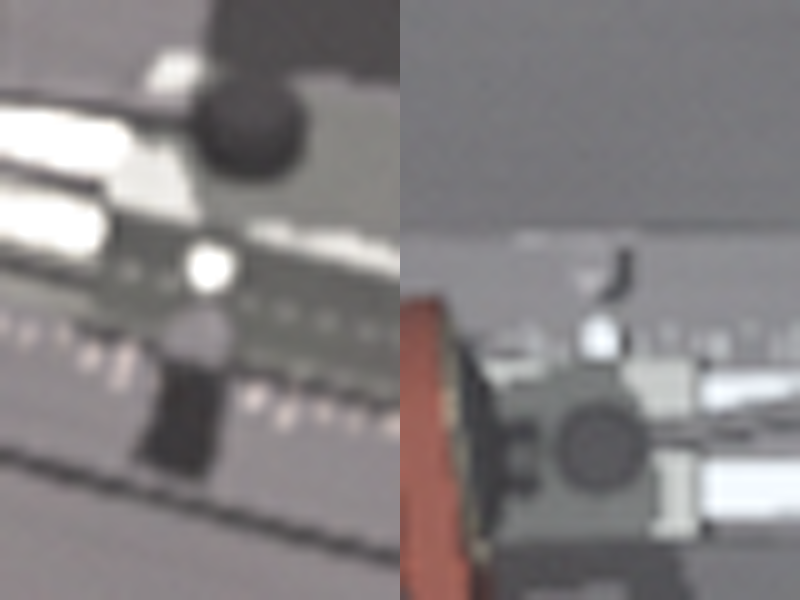

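Run:
```python
from idx import *
pr=lambda l,s:rail(back("scene",S(l),s))
print("bot",pr([(142,467),(211,480)],.008),"top",pr([(162,362),(227,372)],.062))
print("ptr blob scene",pr([(210,268)],.0575),"top",rail(back("top",Tt([(200,338),(200,322)]),.0575)),"hub",rail(back("top",Tt([(202,445)]),.091)))
# subpixel: pointer centroid in both frames, top
for n in (8,9):
  for c,o,pos in(("s",(277,181),{8:(138,248),9:(210,268)}[n]),("t",(210,169),{8:(255,335),9:(200,338)}[n])):
    im=cv2.cvtColor(cv2.imread(f"pics/{c}{n}.png"),cv2.COLOR_BGR2GRAY).astype(float)
    cx,cy=np.array(pos)//10+o; w=im[cy-3:cy+4,cx-3:cx+4]; print(n,c,cx-3,cy-3); print(w.astype(int))
b=cv2.cvtColor(cv2.imread("pics/t9.png"),cv2.COLOR_BGR2GRAY); print("top idx cols 226..236 rows 191..203"); print(b[191:204,224:238])
b=cv2.cvtColor(cv2.imread("pics/s8.png"),cv2.COLOR_BGR2GRAY); print("scene8 idx cols 289..303 rows 205..232"); print(b[205:232,289:303])
```

```text
bot [[0.0776 0.0153]
 [0.0758 0.0353]] top [[0.0845 0.0192]
 [0.0822 0.0371]]
ptr blob scene [[0.0414 0.0219]] top [[0.0408 0.0232]
 [0.0466 0.0231]] hub [[0.0022 0.0213]]
8 s 287 202
[[103 109 115 122 132 139 132]
 [ 94 110 157 182 154 136 115]
 [102 150 238 255 245 218 143]
 [107 187 255 255 255 255 169]
 [111 184 255 255 255 239 141]
 [112 149 233 255 239 172 112]
 [103 110 146 174 149 118 117]]
8 t 232 199
[[137 144 144 144 144 144 143]
 [143 144 168 185 166 141 142]
 [142 155 208 232 207 156 142]
 [152 173 227 248 223 159 134]
 [161 181 231 248 225 153 123]
 [156 168 197 208 188 134 140]
 [183 165 130 122 119 116 165]]
9 s 295 204
[[103 111 112 103 103 112 140]
 [109 153 185 160 132 111 111]
 [138 226 255 253 225 149 102]
 [157 252 255 255 255 170 102]
 [150 249 255 255 248 148  95]
 [125 197 253 238 186 118  96]
 [105 129 157 143 121 107 111]]
9 t 227 199
[[144 145 136 126 126 134 144]
 [144 144 168 167 143 144 144]
 [143 181 219 219 173 132 143]
 [143 200 239 244 203 111 146]
 [141 200 239 248 212 100 146]
 [132 166 199 207 180 124 159]
 [125 118 119 121 126 161 188]]
top idx 
[... 1728 characters left out ...]
2 137 110  68  57  59  57  60  67 100 137 169 198]
 [141 143 133  99  65  58  61  60  58  69 103 140 169 190]
 [142 142 129  94  64  58  61  59  61  73 108 138 148 151]
 [141 138 115  79  61  58  62  60  62  81 118 139 142 140]
 [139 127  92  65  59  60  59  58  61  86 123 141 144 141]
 [134 112  80  61  59  60  57  59  61  86 126 142 144 142]
 [130  99  76  62  57  59  58  58  64  93 129 142 141 140]
 [130 111 100  80  67  63  58  59  74 109 134 141 141 141]
 [117 125 129 111  98  88  79  74  90 127 140 142 139 140]
 [ 88 104 117 113 111 110 110 107 115 136 142 142 141 140]
 [ 98  97  94  85  88 102 113 111 115 131 141 140 138 139]
 [129 122 115 104  98  95  88  84  91 104 117 120 124 132]]
```

Run:
```python
from idx import *
t=lambda l,z:rail(back("top",np.array(l)-p[6:8],z))
print("post -y face top/bot",t([(231.15,195),(232.83,195)],[.062,.008]))
print("tip cand",t([(228.5,199),(229,199),(229.5,199)],.0575))
print("ptr9",t([(229.47,201)],.0575),"hub")
s=lambda l,z:rail(back("scene",np.array(l)-p[8:10],z))
# scene: blob centroid 8 & 9
for n,x0,y0 in((8,287,202),(9,295,204)):
    im=cv2.cvtColor(cv2.imread(f"pics/s{n}.png"),cv2.COLOR_BGR2GRAY).astype(float)[y0:y0+7,x0:x0+7]; w=np.clip(im-150,0,105); Y,X=np.mgrid[:7,:7]
    c=[x0+(w*X).sum()/w.sum(),y0+(w*Y).sum()/w.sum()]; print(n,c,s([c],.0575))
print("apex",s([(297.2,209.3)],.0575))
# post dark face rows in scene: edges at rows ~221(mid) 
for yy in (.0226,.0245,.026): print(yy,proj("scene",model(p,[('r',(x,yy+d,z)) for x,d,z in((.052,0,.0575),(.078,-.009,.062),(.078,.009,.062),(.078,-.009,.008),(.078,.009,.008),(.048,0,.0575))])) .round(1).tolist()+p[8:10])
```

```text
post -y face top/bot [[0.0672 0.0167]
 [0.069  0.0132]]
tip cand [[0.053  0.0268]
 [0.0529 0.025 ]
 [0.0529 0.0232]]
ptr9 [[0.0457 0.0234]] hub
8 [np.float64(290.3013447432763), np.float64(205.40709046454768)] [[0.0409 0.0004]]
9 [np.float64(297.4925276153346), np.float64(207.3385315139701)] [[0.0414 0.0217]]
apex [[0.0491 0.0229]]
0.0226 [[296.84689289 209.96355696]
 [291.44689289 214.56355696]
 [297.74689289 216.16355696]
 [290.14689289 227.16355696]
 [296.14689289 228.76355696]
 [297.24689289 208.96355696]]
0.0245 [[297.44689289 210.16355696]
 [292.04689289 214.76355696]
 [298.34689289 216.36355696]
 [290.74689289 227.36355696]
 [296.84689289 228.96355696]
 [297.84689289 209.16355696]]
0.026 [[298.04689289 210.26355696]
 [292.64689289 214.86355696]
 [298.94689289 216.46355696]
 [291.24689289 227.46355696]
 [297.34689289 229.06355696]
 [298.34689289 209.26355696]]
```

Run:
```python
from idx import *
t=lambda l,z:rail(back("top",np.array(l)-p[6:8],z))
s=lambda l,z:rail(back("scene",np.array(l)-p[8:10],z))
print("scene wedge z.062",s([(297.2,210),(296.8,212),(296.4,214)],.062).tolist(),"z.0575",s([(297.2,210),(296.8,212),(296.4,214)],.0575).tolist())
print("top post",t([(228.8,194.5),(228.75,196.5),(228.75,198)],[.062,.062,.06]).tolist())
print("scene face edges mid z.035",s([(292.0,221),(299.0,221)],.035).tolist())
```

```text
scene wedge z.062 [[0.0559, 0.0243], [0.0636, 0.0252], [0.0713, 0.0261]] z.0575 [[0.0517, 0.0236], [0.0595, 0.0245], [0.0672, 0.0254]]
top post [[0.0691, 0.0252], [0.0619, 0.0255], [0.0565, 0.0257]]
scene face edges mid z.035 [[0.0768, 0.0169], [0.0703, 0.0356]]
```

{"op": "drive_tool", "data": {"commands": "0 0 0.04 0 0;0 0 0.04 0 0;0 0 0 0 0;0 0 0 0 0;0 0 0 0 0;0 0 0 0 0;0 0 0 0 0;0 0 0 0 0"}}

```text
time: 13.95
tool_pos: [0.5306, 0.1562, 0.089]
tool_rot: [0.0, -0.011, 1.0, -0.003]
contact_force: [-2.4, -8.7, 7.8]
gripper_width: 0.138
```

```bash
cat > ck.py <<'E'
from idx import *
import sys
n=sys.argv[1]
a=manip.grab_frame("scene")[:,:,::-1]; cv2.imwrite(f"pics/s{n}.png",a)
b=manip.grab_frame("top")[:,:,::-1]; cv2.imwrite(f"pics/t{n}.png",b)
print("tcp rail",rail(manip.state()["tool_pos"][None])[0]-[0,.075])
g=cv2.cvtColor(b,cv2.COLOR_BGR2GRAY).astype(int); print("top rows 197..205 cols 224..237"); print(g[197:206,224:238])
im=cv2.cvtColor(a,cv2.COLOR_BGR2GRAY).astype(float)[202:213,293:304]; w=np.clip(im-150,0,105); Y,X=np.mgrid[:11,:11]
c=[293+(w*X).sum()/w.sum(),202+(w*Y).sum()/w.sum()]; print("scene blob",c,rail(back("scene",np.array([c])-p[8:10],.0575)))
E
python3 st.py|head -1;python3 ck.py 10
```

```text
t 13.95 tcp [0.5306 0.1562 0.089 ] th -178.7 F [-2.37 -8.71  7.81] M [-1.419  0.494  0.03 ] w 11.7 j [ 0.15 -0.02  1.88 -0.01  1.28 -1.44]
tcp rail [0.0005 0.0249]
top rows 197..205 cols 224..237
[[143 143 146 155 173 171 137 102  87 124 144 144 142 142]
 [143 144 146 146 156 144 104  88 111 136 144 145 144 143]
 [144 144 145 145 146 139 127 127 137 144 143 145 144 143]
 [144 145 144 145 168 172 150 143 145 144 145 146 144 144]
 [145 143 143 155 207 228 201 145 132 142 143 144 154 154]
 [153 142 143 174 226 248 221 143 111 147 153 142 163 161]
 [161 153 152 180 230 248 219 138 101 147 162 143 151 151]
 [158 157 156 152 190 209 180 131 124 161 168 152 154 159]
 [139 141 136 120 120 119 117 156 180 189 192 187 187 191]]
scene blob [np.float64(297.8890069038768), np.float64(206.77270313329794)] [[0.0389 0.0222]]
```

{"op": "drive_tool", "data": {"commands": "60 0 0 0 0;60 0 0 0 0;60 0 0 0 0;60 0 0 -0.85 0;60 0 0 -0.85 0;60 0 0 -0.85 0;60 0 0 0 10.7;60 0 0 0 10.7"}}

```text
time: 15.05
tool_pos: [0.5303, 0.1591, 0.1646]
tool_rot: [0.0, 0.177, 0.984, 0.0]
contact_force: [-0.3, -0.3, 0.4]
gripper_width: 0.706
```

{"op": "drive_tool", "data": {"commands": "60 0 0 0 10.7;60 0 0 0 10.7;60 0 0 0 10.7;60 0 0 0 10.7;60 0 0 0 10.7;60 0 0 0 3.4;60 -0.95 -0.1 0 0;60 -0.95 -0.1 0 0"}}

```text
time: 16.05
tool_pos: [0.537, 0.1018, 0.164]
tool_rot: [-0.0, 0.622, 0.783, -0.0]
contact_force: [0.4, 0.3, -0.4]
gripper_width: 0.704
```

```bash
python3 - <<'E'
from fit import *
p=np.load("p.npy"); p[3]=.0249; p[4]=.32; np.save("p.npy",p); print(model(p,[('c',(0,0,.091)),('g',(0,0,.138))]))
E
python3 st.py .551 -.0015 .165 103; python3 ck.py 11
```

```text
[[ 0.53186697  0.08113683  0.091     ]
 [ 0.55095486 -0.00169222  0.138     ]]
t 16.05 tcp [0.537  0.1018 0.164 ] th 103.07 F [ 0.45  0.35 -0.43] M [-0.003 -0.009  0.045] w 60.1 j [ 0.05 -0.11  1.84 -0.    1.41 -0.18]
need units x y z [-3.46 -0.32 -0.03] turn 0.1
r 0.0213 q_tool -2.35 Ft(ccw+) -0.35 Frad 0.44 Mz-tot/.085 0.44
tcp rail [ 0.0058 -0.031 ]
top rows 197..205 cols 224..237
[[141 141 134 108  89  84  84  79  84  94 126 143 143 143]
 [121 119 119 101  85  86  85  85  87  82 110 137 144 143]
 [ 89  89  85  77  84  91  90  90  92  88 102 130 142 144]
 [ 90  88  88  79  88  94  95  97  96  95 107 130 141 140]
 [ 91  94  90  80  88  98 100  98  99  96 106 117 143 153]
 [ 97  96  94  84  89 101  99 102 102  97 106  98 120 143]
 [101 101  96  83  91 104 105 103 105 104 108  93  79 120]
 [103 103  99  86  91 105 105 104 107 103 107  95  71 108]
 [105 104 101  86  93 107 107 108 109 106 114 101  73  85]]
scene blob [np.float64(297.20585365853657), np.float64(207.0478048780488)] [[0.0406 0.0206]]
```

{"op": "drive_tool", "data": {"commands": "60 -0.9 -0.08 0 0;60 -0.9 -0.08 0 0;60 -0.9 -0.08 0 0;60 -0.7 -0.07 0 0;60 0 0 0 0;60 0 0 0 0;60 0 0 0 0;60 0 0 0 0"}}

```text
time: 17.15
tool_pos: [0.5509, 0.0012, 0.1642]
tool_rot: [-0.0, 0.622, 0.783, 0.0]
contact_force: [-0.2, -0.5, 0.3]
gripper_width: 0.698
```

```bash
python3 st.py .551 -.0015 .165 103; python3 ck.py 12
python3 - <<'E'
import cv2,numpy as np
a=cv2.imread("pics/s12.png")[130:230,230:330];b=cv2.imread("pics/t12.png")[160:260,190:290]
cv2.imwrite("pics/c12.png",cv2.resize(np.hstack([a,b]),None,fx=4,fy=4,interpolation=cv2.INTER_CUBIC))
E
```

```text
t 17.15 tcp [0.5509 0.0012 0.1642] th 103.05 F [-0.21 -0.47  0.35] M [ 0.036 -0.017  0.031] w 59.6 j [-0.13 -0.1   1.83  0.    1.41 -0.36]
need units x y z [-0.09 -0.02 -0.03] turn 0.1
r 0.0822 q_tool 0.313 Ft(ccw+) -0.31 Frad 0.41 Mz-tot/.085 0.07
tcp rail [ 0.0172 -0.1307]
top rows 197..205 cols 224..237
[[143 141 144 146 120  96 115 113 106 105 104 105  90  82]
 [145 143 141 121  81 103 119 109 105 107 107 107  94  88]
 [142 143 138 108  76 109 122 109 108 108 107 105  90  91]
 [144 142 126  91  75 119 129 110 109 111 110 101  84  94]
 [142 142 122  78  85 122 129 115 114 114 113 100  84 100]
 [153 141 118  78  93 118 122 119 119 119 119  99  86 103]
 [160 146 122  74 110 131 128 128 127 127 126 103  88 112]
 [159 145 126  74 133 148 132 130 131 131 129 106  98 118]
 [188 175 138  75 132 150 131 132 131 131 123  98 105 129]]
scene blob [np.float64(298.81267474370924), np.float64(205.16278347312831)] [[0.0319 0.0231]]
```

View pics/c12.png

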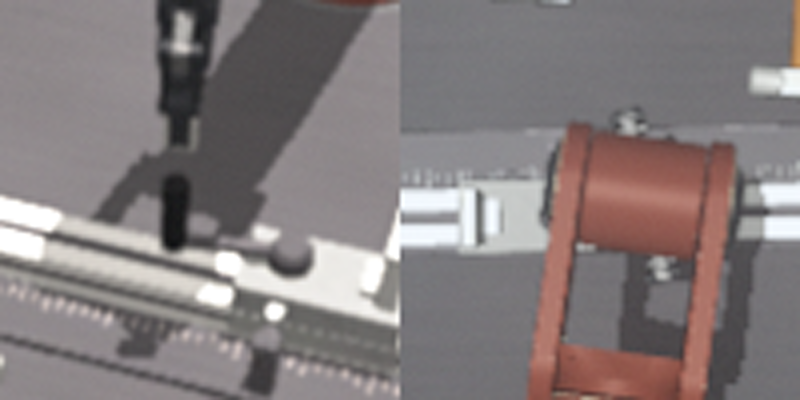

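Run:
```python
from idx import *
print((proj("scene",model(p,[('g',(0,0,.138))]))+p[8:10]-[230,130])*4)
for n in (9,10,12):
    g=cv2.cvtColor(cv2.imread(f"pics/s{n}.png"),cv2.COLOR_BGR2GRAY); print(n);print(g[203:212,293:304])
```

```text
[[176.76861968 178.29896242]]
9
[[121 132 149 151 122 115 121 127 145 174 185]
 [100 101 103 111 112 103 103 112 140 181 198]
 [ 99  97 109 153 185 160 132 111 111 127 143]
 [ 97 100 138 226 255 253 225 149 102  99 104]
 [103 105 157 252 255 255 255 170 102  99 100]
 [119 123 150 249 255 255 248 148  95  95  99]
 [128 129 125 197 253 238 186 118  96  99 100]
 [113 111 105 129 157 143 121 107 111 109 102]
 [104 105 110 120 130 124 110 106 119 117 106]]
10
[[123 133 150 164 152 126 119 127 130 133 153]
 [ 99 100 105 109 110 103 102 107 113 125 160]
 [100  98  99 111 138 147 140 129 108 106 131]
 [ 99  95 104 154 232 248 244 219 144 101 102]
 [104 101 110 196 255 255 255 255 168 101  99]
 [121 121 115 196 255 255 255 242 140  93  99]
 [130 131 112 154 237 255 246 180 108  95  97]
 [113 111 103 114 145 167 154 123 113 108 101]
 [104 107 110 120 127 127 112 107 118 118 107]]
12
[[123 135 150 169 184 199 210 225 231 233 235]
 [101 103 103 110 125 138 146 166 184 197 211]
 [100  98  99 115 161 187 163 140 124 125 141]
 [ 99  99 104 162 245 255 249 222 144 101 104]
 [104 103 113 207 255 255 255 255 170 103  97]
 [122 122 120 209 255 255 255 241 143  94  99]
 [131 132 112 159 240 255 241 178 111  96  98]
 [114 113 105 113 148 166 150 122 113 110 103]
 [106 109 113 121 130 129 113 109 118 119 107]]
```

{"op": "drive_tool", "data": {"commands": "60 -0.09 0 0.55 0;60 0 0 0.55 0;60 0 0 0.55 0;60 0 0 0.55 0;60 0 0 0.5 0;25 0 0 0 0;25 0 0 0 0;25 0 0 0 0"}}

```text
time: 18.25
tool_pos: [0.5523, -0.0022, 0.0842]
tool_rot: [0.001, 0.623, 0.783, 0.0]
contact_force: [-0.6, -0.5, -0.4]
gripper_width: 0.288
```

{"op": "drive_tool", "data": {"commands": "24 0 0 0 0;24 0 0 0 0;24 0 -0.07 0 1.5;24 0.003 -0.1 0 2;24 0.003 -0.1 0 2;24 0.003 -0.1 0 2;24 0.003 -0.1 0 2;24 0 0 0 0"}}

```text
time: 19.25
tool_pos: [0.5391, -0.0036, 0.0835]
tool_rot: [0.001, 0.686, 0.728, 0.002]
contact_force: [6.4, 2.3, -3.9]
gripper_width: 0.285
```

```bash
python3 st.py
```

```text
t 19.25 tcp [ 0.5391 -0.0036  0.0835] th 93.41 F [ 6.37  2.33 -3.9 ] M [ 0.254 -0.92   0.017] w 24.4 j [-0.15 -0.05  1.92  0.    1.26 -0.21]
r 0.0851 q_tool 0.462 Ft(ccw+) 6.55 Frad -1.78 Mz-tot/.085 6.75
```

{"op": "drive_tool", "data": {"commands": "24 0.004 -0.16 0 3.2;24 0.004 -0.16 0 3.2;24 0.004 -0.16 0 3.2;24 0.004 -0.16 0 3.2;24 0.004 -0.16 0 3.2;24 0.004 -0.16 0 3.2;24 0 0 0 0;24 0 0 0 0"}}

```text
time: 20.25
tool_pos: [0.5104, -0.0007, 0.0836]
tool_rot: [0.001, 0.797, 0.603, 0.002]
contact_force: [4.4, 1.5, -2.6]
gripper_width: 0.283
```

```bash
python3 st.py
```

```text
t 20.25 tcp [ 0.5104 -0.0007  0.0836] th 74.23 F [ 4.39  1.46 -2.56] M [ 0.266 -0.772  0.05 ] w 24.2 j [-0.15 -0.12  1.99  0.    1.27  0.13]
r 0.0846 q_tool 0.803 Ft(ccw+) 3.88 Frad -2.53 Mz-tot/.085 4.44
```

{"op": "drive_tool", "data": {"commands": "24 0.006 -0.15 0 3;24 0.006 -0.15 0 3;24 0.006 -0.15 0 3;24 0.006 -0.15 0 3;24 0.006 -0.15 0 3;24 0 0 0 0;24 0 0 0 0;24 0 0 0 0"}}

```text
time: 21.25
tool_pos: [0.4902, 0.008, 0.0837]
tool_rot: [0.001, 0.869, 0.494, 0.002]
contact_force: [5.8, 0.4, -3.0]
gripper_width: 0.283
```

```bash
python3 st.py
```

```text
t 21.25 tcp [0.4902 0.008  0.0837] th 59.23 F [ 5.77  0.4  -2.97] M [ 0.06  -0.928  0.017] w 24.2 j [-0.14 -0.17  2.04  0.    1.28  0.4 ]
r 0.0841 q_tool 1.064 Ft(ccw+) 4.81 Frad -3.2 Mz-tot/.085 4.96
```

{"op": "drive_tool", "data": {"commands": "24 0.006 -0.12 0 2.4;24 0.006 -0.12 0 2.4;24 0.006 -0.12 0 2.4;24 0.006 -0.12 0 2.4;24 0.006 -0.12 0 2.4;24 0 0 0 0;24 0 0 0 0;24 0 0 0 0"}}

```text
time: 22.25
tool_pos: [0.4767, 0.0183, 0.0839]
tool_rot: [0.002, 0.916, 0.401, 0.002]
contact_force: [8.4, -2.0, -4.0]
gripper_width: 0.281
```

```bash
python3 st.py
```

```text
t 22.25 tcp [0.4767 0.0183 0.0839] th 47.22 F [ 8.44 -2.04 -3.98] M [-0.427 -1.173 -0.011] w 24.0 j [-0.12 -0.21  2.07 -0.    1.28  0.63]
r 0.0837 q_tool 1.267 Ft(ccw+) 7.69 Frad -4.03 Mz-tot/.085 7.44
```

{"op": "drive_tool", "data": {"commands": "24 0.008 -0.1 0 2;24 0.008 -0.1 0 2;24 0.008 -0.1 0 2;24 0.008 -0.1 0 2;24 0 0 0 0;24 0 0 0 0;24 0 0 0 0;24 0 0 0 0"}}

```text
time: 23.25
tool_pos: [0.4691, 0.0264, 0.084]
tool_rot: [0.003, 0.942, 0.336, 0.002]
contact_force: [7.2, -6.3, -3.9]
gripper_width: 0.279
```

```bash
python3 st.py
```

```text
t 23.25 tcp [0.4691 0.0264 0.084 ] th 39.22 F [ 7.17 -6.29 -3.94] M [-0.965 -1.104  0.032] w 23.8 j [-0.1  -0.23  2.08 -0.    1.28  0.79]
r 0.0833 q_tool 1.401 Ft(ccw+) 9.45 Frad -1.27 Mz-tot/.085 9.64
```

{"op": "drive_tool", "data": {"commands": "24 0.005 -0.075 0 1.5;24 0.005 -0.075 0 1.5;24 0.005 -0.075 0 1.5;24 0.005 -0.075 0 1.5;24 0 0 0 0;24 0 0 0 0;24 0 0 0 0;24 0 0 0 0"}}

```text
time: 24.25
tool_pos: [0.4641, 0.0331, 0.0841]
tool_rot: [0.004, 0.958, 0.286, 0.002]
contact_force: [7.0, -9.2, -2.4]
gripper_width: 0.28
```

```bash
python3 st.py
```

```text
t 24.25 tcp [0.4641 0.0331 0.0841] th 33.22 F [ 7.01 -9.16 -2.35] M [-1.524 -0.99   0.043] w 24.0 j [-0.09 -0.24  2.09 -0.01  1.28  0.91]
r 0.0831 q_tool 1.501 Ft(ccw+) 11.53 Frad -0.42 Mz-tot/.085 11.78
```

{"op": "drive_tool", "data": {"commands": "24 0.002 -0.025 0 0.5;24 0.002 -0.025 0 0.5;24 0 0 0 0;24 0 0 0 0;24 0 0 0 0;24 0 0 0 0;24 0 0 0 0;24 0 0 0 0"}}

```text
time: 25.25
tool_pos: [0.4635, 0.0341, 0.0842]
tool_rot: [0.004, 0.961, 0.277, 0.002]
contact_force: [7.0, -10.3, -3.4]
gripper_width: 0.282
```

```bash
python3 - <<'E'
from idx import *
c=model(p,[('c',(0,0,.1))])[0]
for i in range(6):
    s=manip.state(); F=s["contact_force"]; d=s["tool_pos"]-c
    print(round(s["time"],2),F.round(2),s["tool_pos"].round(4),"Ft*r/.085",((d[0]*F[1]-d[1]*F[0])/.085).round(2),"with Mz",((d[0]*F[1]-d[1]*F[0]+s["ft_torque"][2])/.085).round(2))
    manip.grab_frame("scene")
E
python3 ck.py 13
```

```text
25.25 [  7.03 -10.33  -3.4 ] [0.4635 0.0341 0.0842] Ft*r/.085 12.19 with Mz 12.63
25.3 [  6.67 -10.03  -4.31] [0.4635 0.0341 0.0841] Ft*r/.085 11.76 with Mz 12.07
25.35 [  7.18 -10.79  -3.43] [0.4634 0.0342 0.0841] Ft*r/.085 12.66 with Mz 12.55
25.4 [  6.28 -11.35  -1.65] [0.4634 0.0342 0.0841] Ft*r/.085 12.6 with Mz 12.69
25.45 [  6.18 -10.95  -3.  ] [0.4635 0.0341 0.0841] Ft*r/.085 12.23 with Mz 12.5
25.5 [  7.16 -10.77  -2.95] [0.4634 0.0342 0.0841] Ft*r/.085 12.62 with Mz 12.04
tcp rail [-0.0694 -0.0955]
top rows 197..205 cols 224..237
[[144 146 145 156 172 169 140 105  94 125 144 145 145 143]
 [145 145 145 146 155 143 108  95 113 138 145 146 144 144]
 [144 144 145 146 146 139 128 129 137 145 145 145 146 144]
 [145 145 146 146 166 174 155 145 145 143 145 144 145 142]
 [143 144 144 154 205 227 195 142 145 144 144 144 154 154]
 [155 144 144 173 225 246 213 139 124 145 154 143 162 160]
 [161 153 152 181 228 246 216 137 103 148 161 144 153 151]
 [158 159 159 170 205 218 193 138 128 160 168 153 155 158]
 [189 188 189 188 191 192 186 178 181 188 189 186 186 190]]
scene blob [np.float64(298.8431308866515), np.float64(205.1896719714193)] [[0.032  0.0232]]
```

{"op": "drive_tool", "data": {"commands": "26 0 0.06 0 0;30 0 0.05 0 0;60 0 0 0 0;60 0 0 0 0;60 0 0 0 0;60 0 0 -0.6 0;60 0 0 -0.7 0;60 0 0 -0.8 0"}}

```text
time: 26.65
tool_pos: [0.4631, 0.0346, 0.1481]
tool_rot: [0.0, 0.961, 0.278, 0.0]
contact_force: [-0.2, -0.2, -0.7]
gripper_width: 0.707
```

{"op": "drive_tool", "data": {"commands": "60 0 0 -0.9 0;60 0.9 0 -0.5 0;60 -0.9 0 0 0;60 -0.9 0 0 0;60 -0.9 0 0 0;60 -0.9 0 0 0;60 -0.9 0 0 0;60 -0.9 0 0 0"}}

```text
time: 27.65
tool_pos: [0.3483, -0.0379, 0.1897]
tool_rot: [0.001, 0.96, 0.278, 0.001]
contact_force: [-0.5, -1.0, 0.2]
gripper_width: 0.702
```

```bash
python3 st.py; python3 ck.py 14
python3 - <<'E'
import cv2,numpy as np
a=cv2.imread("pics/s14.png")[130:230,230:330];b=cv2.imread("pics/t14.png")[160:260,190:290]
cv2.imwrite("pics/c14.png",cv2.resize(np.hstack([a,b]),None,fx=4,fy=4,interpolation=cv2.INTER_CUBIC))
E
```

```text
t 27.65 tcp [ 0.3483 -0.0379  0.1897] th 32.32 F [-0.54 -1.04  0.19] M [-0.027  0.011 -0.01 ] w 60.0 j [-0.32 -0.69  2.22 -0.    1.61  0.68]
r 0.2188 q_tool 1.542 Ft(ccw+) 0.58 Frad 1.01 Mz-tot/.085 1.37
tcp rail [-0.1863 -0.1654]
top rows 197..205 cols 224..237
[[144 144 145 155 172 169 139 105  91 123 144 144 143 143]
 [145 145 143 147 155 142 108  93 114 136 145 145 145 145]
 [144 145 146 145 147 139 128 128 137 146 144 145 144 144]
 [145 145 145 145 166 173 154 144 144 143 144 144 144 144]
 [144 145 142 154 205 226 194 140 143 143 143 144 153 153]
 [154 144 142 173 225 245 214 139 125 147 153 143 161 159]
 [160 155 155 178 228 245 217 137 103 147 159 143 152 150]
 [158 158 159 170 204 217 192 138 127 159 166 152 155 158]
 [187 188 189 187 189 191 186 177 179 188 190 185 186 188]]
scene blob [np.float64(298.8414634146341), np.float64(205.17650834403082)] [[0.0319 0.0232]]
```

View pics/c14.png

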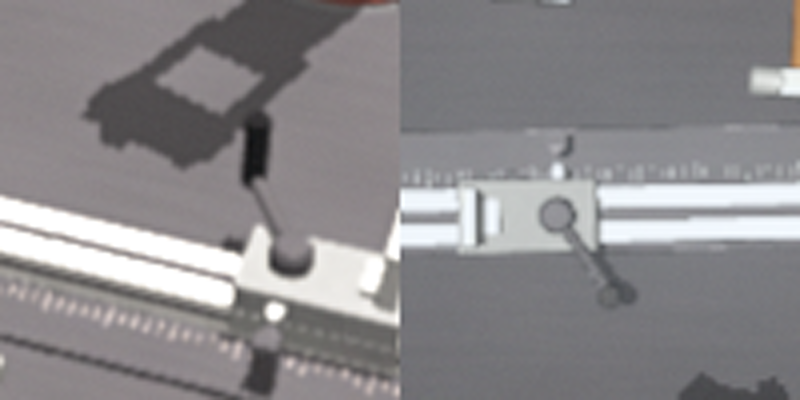

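Run:
```python
from idx import *
for n,uv in(("scene",(230+257/4-.4,130+116/4-.4)),("top",(190+208/4-.4,160+297/4-.4)),("top",(190+225/4-.4,160+294/4-.4))):
    g=back(n,[uv]-(p[8:10] if n=="scene" else p[6:8]),.138); c=model(p,[('c',(0,0,.1))])[0]; d=(g-c)[0]
    print(n,g.round(4),"r",np.hypot(d[0],d[1]).round(4),"q",round(p[2]-1.047-np.arctan2(d[1],d[0]),3))
```

```text
scene [[0.464  0.0296 0.138 ]] r 0.0852 q 1.468
top [[0.4632 0.0339 0.138 ]] r 0.0833 q 1.515
top [[0.4658 0.0193 0.138 ]] r 0.0905 q 1.365
```

```bash
python3 -c "
from plant import manip
print(manip.job_done(), manip.state()['time'])"
```

```text
the job is handed in; nothing more can be done
the job is handed in; nothing more can be done
```

The length stop is set on the index, the clamp is tight, and I handed the job in at about 28 s of the 72 s allowed.

I swung the lever from about 1.62 to 0.32 rad to slacken it. I then slid the carriage about 159 mm by its stop plate until the pointer faced the index tip. Last, I swung the lever back in slow steps, checking the pull after each one.

**Clamp:** held still, the pull averaged about 12.3 N, with readings from 11.8 to 12.7 N. That is above the just-tight 10.5 N and below the forced limit of 13.5 N.

**Lever after release:** the pictures put it at about 1.47 to 1.5 rad, roughly where it was held. I saw no noticeable easing back.

**Alignment:** the top camera puts the pointer within about 0.5 mm of the index tip. The pointer's pixels did not change between sliding, tightening and letting go.

**Disagreements:**
- My separate estimates of the index position in the two cameras differed by 1 to 2 mm. I went by the pointer-to-index offset within each picture, where both cameras agreed to about 0.5 mm.
- The scene camera showed the fingertips about 25 mm higher than the reported tool position. I never found out why. I lowered the gripper a further 15 mm, and the forces then showed the grip was held properly.
- My automatic pointer reading from the scene camera was thrown off by bright carriage parts in the later frames. The final alignment check therefore rests on the top camera.

I didn't touch any of the bystander tools or stock, and at hand-in the arm was clear of everything with the measured force near zero.

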